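# Put the capped samples back in their colour-matched places

## Robot

A 7-joint arm with a two-finger parallel gripper is mounted at the origin on a cart in front of the work surface, level with it; the furniture and walls round the work are solid. World frame = base frame: x ahead of the robot, y to its left, z up, the work surface at z = 0. Lengths are in m, angles in rad, forces in N, time in s.
With the tool pointing down it reaches from about 0.425 to 0.925 m from the base axis. Payload 6.8 kg.
Tool frame: the origin (TCP) lies between the finger pads; the fingertips stand 14 mm ahead of it and the grasp point (between the pads) lies 5 mm behind it; y points along the fingers, x is the direction in which the jaws open and shut, and the axes are right-handed (so a half turn about y gives the same grasp; the last joint's range is limited). The gripper opens to 85 mm and grips with 20 to 120 N. Pads are 22 mm wide; open, the fingers measure 114 mm over their backs; the gripper's body (76 mm by 85 mm) begins 54 mm behind the grasp point. The pads swing forward as they close: fully open they stand 13 mm farther back than shut.
Start: joints at [-1.346, 0.477, 0.022, 1.555, -0.011, 1.109, -0.083], TCP at [0.221, 0.638, 0.245] pointing down, gripper open.
Joint ranges: [-2.96, 2.96], [-0.34, 2.1], [-1.41, 1.46], [0.24, 2.44], [-1.37, 4.51], [0.17, 1.92], [-2.96, 2.96]. Speed limits (rad/s): [2.39, 2.39, 3.14, 3.14, 3.14, 3.14, 3.14].

## Interface

Orientations are given as a rotation vector (axis times angle).
In Python, from bench import ctrl gives the robot as it stands.
- The arm moves only by the tool play_rows, never from a script. Its argument "deltas" is a list of rows, each a list of 7 numbers: the opening in per cent of the stroke, from 0 (shut) to 100 (fully open), then the shift along the tool's x, y, z in mm, then the turn, a rotation vector about the tool's x, y, z in rad. In form: [[fingers, x, y, z, rx, ry, rz], ...]. A call has 1 to 10 rows; each row shifts and turns the commanded pose from where the row before left it, along the tool's axes as they then stand; what a row does not reach is not made up. A row lasts 1/10 s, in which the tool goes at most 50 mm and 8.59 degrees, less where a joint would pass 70% of its speed; a pose out of reach is approached as far as the arm can. A call is refused whole if a number of a shift passes 50 or a number of a turn 0.15, either way. A call with a gripper value outside its range is refused whole. The fingers move at their own pace and stop on an object; the grip force is fixed at half the most. Time passes only in rows, so rows that do not move let the fingers close. It gives the time, the measured TCP pose, the force and the opening at its end, in the units of the state.
- ctrl.state(): the state, without advancing time (a new reading comes with each control period).
- ctrl.read_camera(name): name is "scene" or "side" or "wrist"; returns a dict with "frame" (384x512x3 uint8, red, green, blue), "K" (3x3 intrinsics, pixels), "cam_to_world" (4x4, takes a point from camera to world coordinates). Camera axes: x right, y down, z forward; pixel columns grow to the right and rows downward; lengths in m; the calibration is good to about 2 mm. A picture is of the moment at which its call begins. There is no depth.
- ctrl.finish_job(): hands the job in, once; it reports no verdict.
The state is a dict: "time": time; "qpos": joint angles; "joint_velocities": joint speeds; "effort": joint torques, N m; "position": TCP position; "tool_rot": TCP orientation; "force": force on the tool from outside, world axes, zero at the start; "wrist_torque": the same for the moment, N m; "gripper_width": opening from 0.0 (shut) to 1.0 (fully open).
Only numpy, scipy, OpenCV 4.12 (cv2) and the standard library are available. Lean on these libraries where they do the work, as an engineer would, in place of code of your own. Each camera call takes 0.05 s, during which the arm holds its last target. There are 200 camera calls.

## Task

Put away the four capped containers that stand along the front edge of the worktop, by the colour of their caps: stand the red-capped bottle in the red ring, the black-capped bottle in the black ring and the white-capped jar in the white ring, each flat on the ring's floor, and stand the small blue-capped vial upright inside the blue box, whose hinged lid with the white knob must be opened for it and be fully shut again at the end. Do not let any of the four fall over on the way, and leave the glass beaker where it stands.

Things in the scene. Friction and masses are not known exactly. Their poses are not given: they have to be found in the camera images.
- red_bottle: white plastic bottle with a red screw cap, loose, standing upright; body 45 mm diameter, 82 mm tall in all, straight-sided up to about 50 mm, about 90 g. Origin: centre of its underside, z up
- black_bottle: brown (amber) bottle with a black screw cap, loose, standing upright in the front row (not one of the brown bottles on the grey tray at the back); body 49 mm diameter, 96 mm tall in all, straight-sided up to about 60 mm, about 120 g. Origin: centre of its underside, z up
- white_jar: clear jar of pale beads with a wide white screw lid, loose, standing upright; 52 mm diameter, 76 mm tall, about 140 g, can be gripped at any height. Origin: centre of its underside, z up
- blue_vial: small clear vial with a blue screw cap, loose, standing upright by itself on the worktop in the row with the bottles (not one of the vials in the white rack at the far left); 15 mm diameter, 48 mm tall, about 14 g. Origin: centre of its underside, z up
- red_dock: red round dock, fixed to the worktop: a 96 x 96 mm grey foot plate 4 mm thick with a raised red ring (inside diameter 65 mm, wall 6 mm, top of the ring 12 mm above the worktop) round a red floor 5 mm above the worktop. Origin: centre of the underside, on the worktop, below the middle of the ring. z up
- black_dock: black round dock, fixed to the worktop: a 96 x 96 mm grey foot plate 4 mm thick with a raised black ring (inside diameter 69 mm, wall 6 mm, top of the ring 12 mm above the worktop) round a black floor 5 mm above the worktop. Origin: centre of the underside, on the worktop, below the middle of the ring. z up
- white_dock: white round dock, fixed to the worktop: a 96 x 96 mm grey foot plate 4 mm thick with a raised white ring (inside diameter 72 mm, wall 6 mm, top of the ring 12 mm above the worktop) round a white floor 5 mm above the worktop. Origin: centre of the underside, on the worktop, below the middle of the ring. z up
- sample_box: blue open-topped box with a hinged blue lid, fixed to the worktop; outside 100 (x) x 120 (y) x 65 (z) mm, walls and floor 5 mm thick, inside 90 x 110 mm. Origin: centre of the underside; its -x side is the front, towards the robot; the lid's hinge line runs along y at x = +50 mm, z = 65.5 mm
- box_lid (a joint): hinge of the box's lid: 0 is shut, grows as the front edge rises and swings back to the box's +x, stop at 2.0 rad. The lid is a 100 x 120 x 8 mm blue plate, its underside level with the hinge line when shut; it may start ajar by up to 0.3 rad. The hinge is stiff (about 0.1 N m): the lid stays at any angle
- beaker: bystander: empty glass beaker, 54 mm diameter, 72 mm tall, loose, standing upright behind the docks; to be left alone. Origin: centre of its underside
- box_lid_handle (a point): middle of the white round knob's head on the lid (head 27 mm diameter, 15 mm high): on the lid's centre line, 70 mm in front (-x) of the hinge line and 43 mm above the lid's underside when shut; moves with the lid. Pinched on its two sides along the hinge's direction, it can turn between the fingers as the lid swings
Things that resemble listed ones, but are neither listed nor needed, are in the scene too. Leave any green, purple or yellow look-alike of the red_bottle alone.

How it is judged:
By the outcome, as a careful person would: the job done as asked, in the order asked, and still so for the second after the job is handed in, with the robot touching nothing.
It also fails if it takes over 147 s, if anything falls off the work surface, if the arm or the gripper's body presses on something with over 40 N, if the wrist force passes 120 N, or if a joint passes its speed limit or range.

## Working session

There is one attempt and no reset: what is moved stays moved. The work goes in short steps, Python scripts to look and compute and a tool call to move; the robot and the scene stay as the last step left them, time stands still between calls to the robot, and variables do not carry over. Pictures are saved under pics/ and viewed, about 12 in all and at most 16, crops included, and the job is handed in when it is done.

Besides the shell and the picture viewer there is one more tool, called after "Request:" as name(argument=value, ...) on one line, values as JSON. play_rows: Moves the arm, as the interface text tells. Its arguments: {"type":"object","properties":{"deltas":{"type":"array"}},"required":["deltas"]}

```bash
mkdir -p pics; ls; cat > h.py <<'E'
import numpy as np, cv2
from bench import ctrl
from scipy.spatial.transform import Rotation as R
def snap(cam,name):
    d=ctrl.read_camera(cam); np.savez(f'pics/{name}.npz',**{k:d[k] for k in('frame','K','cam_to_world')})
    cv2.imwrite(f'pics/{name}.png',d['frame'][:,:,::-1]); return d
def load(name): return np.load(f'pics/{name}.npz')
def crop(name,u0,v0,u1,v1,s,out):
    cv2.imwrite(f'pics/{out}.png',cv2.resize(load(name)['frame'][v0:v1,u0:u1,::-1],None,fx=s,fy=s,interpolation=cv2.INTER_CUBIC))
def w(d,u,v,z=0.):  # pixel -> world at height z
    r=d['cam_to_world'][:3,:3]@np.linalg.solve(d['K'],[u,v,1]); o=d['cam_to_world'][:3,3]
    return (o+r*(z-o[2])/r[2]).round(4)
def px(d,p):
    T=np.linalg.inv(d['cam_to_world']); q=d['K']@(T[:3,:3]@np.array(p)+T[:3,3]); return (q[:2]/q[2]).round(1)
def st():
    s=ctrl.state(); print('t',round(s['time'],2),'p',np.round(s['position'],4),'rot',np.round(s['tool_rot'],3),'F',np.round(s['force'],1),'g',round(s['gripper_width'],3),'q',np.round(s['qpos'],2)); return s
E
python3 - <<'E'
from h import *
s=st()
print(R.from_rotvec(s['tool_rot']).as_matrix().round(3))
for c in('scene','side','wrist'):
    d=snap(c,c+'0'); print(c,d['K'].round(0).tolist(),d['cam_to_world'].round(3).tolist())
a=[cv2.imread(f'pics/{c}0.png') for c in('scene','side')]
E
```

```text
pics
t 0.0 p [0.2203 0.6374 0.2443] rot [-1.35  -0.96   0.962] F [ 0.5 -0.4 -0.4] g 1.003 q [-1.35  0.48  0.02  1.56 -0.01  1.11 -0.08]
[[ 0.327 -0.    -0.945]
 [ 0.945 -0.002  0.327]
 [-0.002 -1.    -0.   ]]
scene [[419.0, 0.0, 254.0], [0.0, 419.0, 189.0], [0.0, 0.0, 1.0]] [[0.508, -0.373, 0.777, -0.196], [-0.861, -0.204, 0.465, -0.396], [-0.015, -0.905, -0.425, 0.49], [0.0, 0.0, 0.0, 1.0]]
side [[368.0, 0.0, 255.0], [0.0, 368.0, 191.0], [0.0, 0.0, 1.0]] [[0.952, -0.153, 0.264, 0.28], [-0.305, -0.435, 0.847, -0.88], [-0.015, -0.887, -0.461, 0.605], [0.0, 0.0, 0.0, 1.0]]
wrist [[297.0, 0.0, 267.0], [0.0, 297.0, 194.0], [0.0, 0.0, 1.0]] [[0.327, 0.908, 0.262, 0.154], [0.945, -0.314, -0.091, 0.661], [-0.0, 0.277, -0.961, 0.372], [0.0, 0.0, 0.0, 1.0]]
```

View pictures.

View pics/scene0.png

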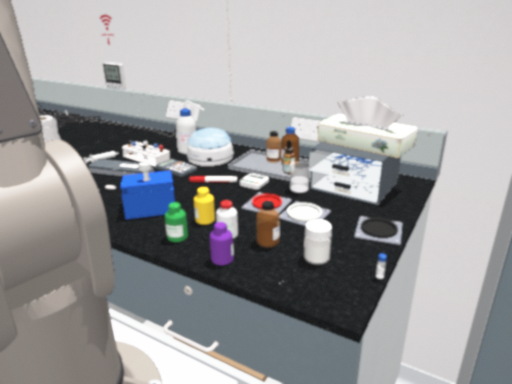

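View pics/side0.png

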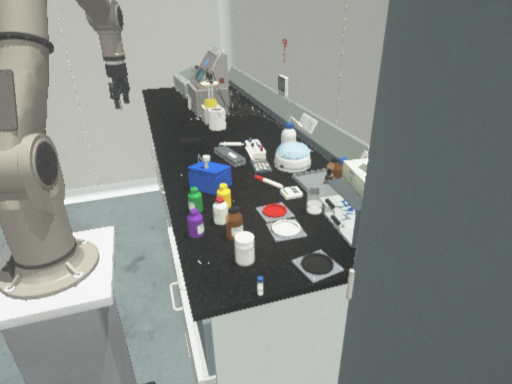

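Scene: purple (221,243), green (176,222), yellow (204,206), red (228,218), amber (268,225), jar (317,242), vial (381,266); docks red (267,204), white (304,212), black (379,230); box (148,190) lid shut or nearly. Enlarging the relevant part.

```bash
python3 - <<'E'
from h import *
crop('scene0',110,150,410,290,2.66,'c1'); crop('side0',170,145,350,300,3.8,'c2')
E
```

```text
(no output)
```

View pics/c1.png

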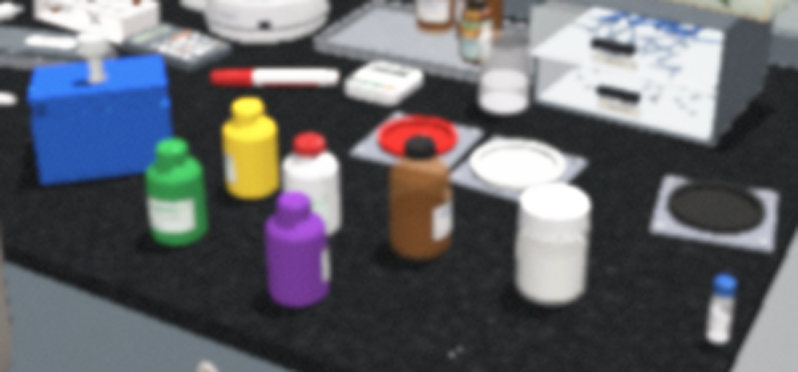

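View pics/c2.png

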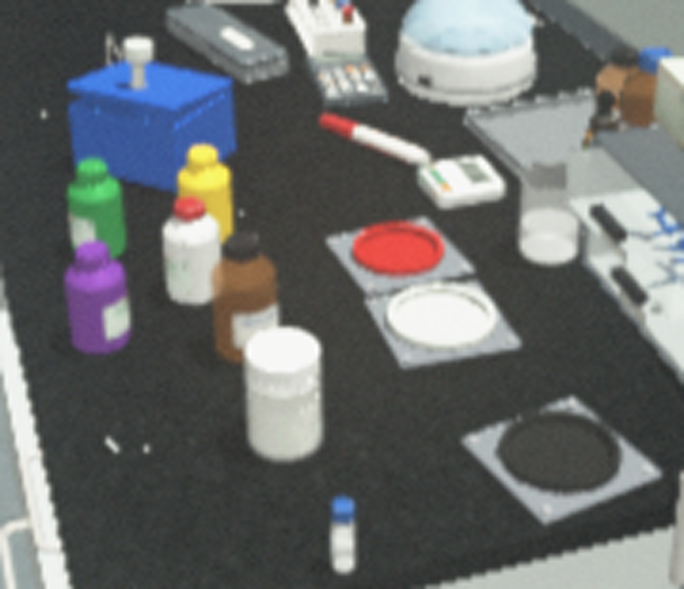

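```bash
cat > loc.py <<'E'
from h import *
A,B=load('scene0'),load('side0')
P=dict(red=(310,139,187,205,.082),black=(420,144,242,242,.096),jar=(555,198,284,345,.076),vial=(725,282,344,504,.048),
dred=(417,137,398,248,.012),dwhite=(518,163,441,315,.012),dblack=(716,207,560,453,.012),knob=(93,40,138,43,.116),
green=(172,145,92,165,.082),yellow=(248,104,203,151,.082),purple=(294,199,92,249,.082),beakerbase=(503,103,549,250,.0),
boxFR=(40,178,165,187,0),boxbottomR=(172,165,165,187,0))
for k,(a,b,c,d,z) in P.items():
    p=w(A,110+a/2.66,150+b/2.66,z); q=w(B,170+c/3.8,145+d/3.8,z); print(k,p[:2],q[:2],((p+q)/2)[:2].round(4))
for d,o,s in((A,(110,150),2.66),(B,(170,145),3.8)):
    print(o)
E
python3 loc.py
```

```text
red [0.4655 0.069 ] [0.4644 0.0678] [0.465  0.0684]
black [ 0.4768 -0.0265] [ 0.4847 -0.0256] [ 0.4808 -0.026 ]
jar [ 0.4826 -0.1371] [ 0.4842 -0.1333] [ 0.4834 -0.1352]
vial [ 0.4774 -0.2668] [ 0.4819 -0.265 ] [ 0.4796 -0.2659]
dred [0.6316 0.0619] [0.6392 0.0627] [0.6354 0.0623]
dwhite [ 0.63   -0.0434] [ 0.6348 -0.0434] [ 0.6324 -0.0434]
dblack [ 0.6386 -0.2202] [ 0.6466 -0.2234] [ 0.6426 -0.2218]
knob [0.4807 0.3155] [0.4796 0.33  ] [0.4802 0.3228]
green [0.4028 0.1606] [0.4053 0.1616] [0.404  0.1611]
yellow [0.4953 0.1537] [0.4983 0.1562] [0.4968 0.155 ]
purple [0.379 0.025] [0.3826 0.0246] [0.3808 0.0248]
beakerbase [0.7636 0.0331] [0.7659 0.0366] [0.7648 0.0348]
boxFR [0.4129 0.3357] [0.4817 0.2572] [0.4473 0.2964]
boxbottomR [0.4914 0.2457] [0.4817 0.2572] [0.4866 0.2514]
(110, 150)
(170, 145)
```

```bash
cat >> h.py <<'E'
def plan(p,ang,n,g=100,rot_rows=None,show=True):
    """rows from the present pose to TCP p, tool y down, tool x at world yaw ang (rad)"""
    s=ctrl.state(); M=R.from_rotvec(s['tool_rot']); T=R.from_matrix(np.array([[np.cos(ang),0,-np.sin(ang)],[np.sin(ang),0,np.cos(ang)],[0,-1,0]]).astype(float))
    rv=(M.inv()*T).as_rotvec(); x=np.array(s['position'],float); m0=rot_rows or n; step=np.clip(rv/m0,-.149,.149).round(3); d=(np.array(p)-x)
    C=M; x0=x.copy()
    for i in range(n):
        t=C.inv().apply(x0+d*(i+1)/n-x)*1000; t=t.round(0); x=x+C.apply(t/1000)
        r=step if i<m0 else step*0
        print([g]+t.astype(int).tolist()+r.tolist(),end=', ' if i%10<9 else '\n')
        C=C*R.from_rotvec(r)
    print('\nend',x.round(3),'res rot',(C.inv()*T).as_rotvec().round(3))
E
python3 - <<'E'
from h import *
plan([.53,-.06,.29],0.,16,100)
E
```

```text
[100, -35, -3, -33, 0.0, 0.077, -0.0], [100, -32, -3, -35, 0.0, 0.077, -0.0], [100, -30, -2, -37, 0.0, 0.077, -0.0], [100, -26, -3, -40, 0.0, 0.077, -0.0], [100, -24, -3, -41, 0.0, 0.077, -0.0], [100, -20, -3, -44, 0.0, 0.077, -0.0], [100, -16, -3, -44, 0.0, 0.077, -0.0], [100, -14, -2, -46, 0.0, 0.077, -0.0], [100, -9, -3, -47, 0.0, 0.077, -0.0], [100, -6, -3, -47, 0.0, 0.077, -0.0]
[100, -3, -3, -48, 0.0, 0.077, -0.0], [100, 1, -2, -47, 0.0, 0.077, -0.0], [100, 5, -3, -48, 0.0, 0.077, -0.0], [100, 9, -3, -47, 0.0, 0.077, -0.0], [100, 12, -3, -46, 0.0, 0.077, -0.0], [100, 16, -3, -45, 0.0, 0.077, -0.0], 
end [ 0.53 -0.06  0.29] res rot [ 0.001  0.006 -0.   ]
```

Request:
play_rows(deltas=[[100,-35,-3,-33,0,0.077,0],[100,-32,-3,-35,0,0.077,0],[100,-30,-2,-37,0,0.077,0],[100,-26,-3,-40,0,0.077,0],[100,-24,-3,-41,0,0.077,0],[100,-20,-3,-44,0,0.077,0],[100,-16,-3,-44,0,0.077,0],[100,-14,-2,-46,0,0.077,0],[100,-9,-3,-47,0,0.077,0],[100,-6,-3,-47,0,0.077,0]])

```text
time: 1.15
position: [0.4147, 0.2003, 0.2735]
tool_rot: [-1.539, -0.365, 0.364]
force: [0.6, 0.2, -0.5]
gripper_width: 1.002
```

Request:
play_rows(deltas=[[100,-3,-3,-48,0,0.077,0],[100,1,-2,-47,0,0.077,0],[100,5,-3,-48,0,0.077,0],[100,9,-3,-47,0,0.077,0],[100,12,-3,-46,0,0.077,0],[100,16,-3,-45,0,0.083,0],[100,0,0,0,0,0,0],[100,0,0,0,0,0,0]])

```text
time: 1.95
position: [0.5302, -0.0609, 0.29]
tool_rot: [-1.571, 0.003, -0.002]
force: [-0.0, -0.4, 0.0]
gripper_width: 1.004
```

```bash
python3 - <<'E'
from h import *
s=st(); d=snap('wrist','w1'); cv2.imwrite('pics/w1b.png',cv2.resize(d['frame'][:,:,::-1],(768,576),interpolation=cv2.INTER_CUBIC))
E
```

```text
t 1.95 p [ 0.5302 -0.0609  0.29  ] rot [-1.571  0.003 -0.002] F [-0.  -0.4  0. ] g 1.004 q [-0.54  0.22  0.64  1.87 -0.15  1.1   0.15]
```

View pics/w1b.png

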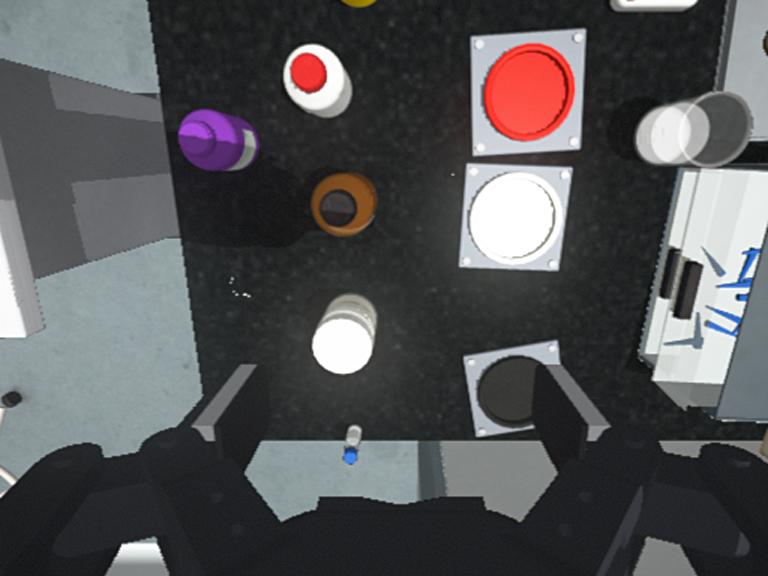

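Wrist view shows all clearly: red cap (308,72), black cap (338,207), jar lid (343,345), vial cap (350,456), docks red (528,92), white (513,218), black ~(518,391) in the 1.5× picture.

```bash
python3 - <<'E'
from h import *
d=load('w1')
for k,(u,v,z) in dict(red=(308,72,.082),black=(338,207,.096),jar=(343,345,.076),vial=(350,457,.048),vialbase=(354,433,.0),purple=(197,140,.082),dred=(528,92,.012),dwhite=(513,218,.012),dblack=(518,391,.012),dredplate=((471+586+581+474)/4,(36+29+150+156)/4,.004),dwplate=((468+574+559+459)/4,(164+167+270+268)/4,.004)).items():
    print(k,w(d,u/1.5,v/1.5,z))
E
```

```text
red [0.4674 0.0708 0.082 ]
black [ 0.4861 -0.0195  0.096 ]
jar [ 0.4827 -0.1339  0.076 ]
vial [ 0.4811 -0.2624  0.048 ]
vialbase [ 0.4799 -0.2677  0.    ]
purple [0.3854 0.0267 0.082 ]
dred [0.638  0.0676 0.012 ]
dwhite [ 0.6324 -0.0375  0.012 ]
dblack [ 0.6491 -0.2116  0.012 ]
dredplate [0.6402 0.0681 0.004 ]
dwplate [ 0.6362 -0.0378  0.004 ]
```

Request:
play_rows(deltas=[[80,-13,32,26,0,0,0],[80,-13,32,26,0,0,0],[80,-13,32,26,0,0,0],[80,-13,32,26,0,0,0],[80,-13,32,27,0,0,0],[80,0,5,0,0,0,0],[80,0,0,0,0,0,0]])

```text
time: 2.7
position: [0.4638, 0.0729, 0.1244]
tool_rot: [-1.571, -0.001, 0.006]
force: [0.1, -0.5, 0.2]
gripper_width: 0.804
```

```bash
python3 - <<'E'
from h import *
s=st(); snap('wrist','w2'); d=load('w2'); print(px(d,[.466,.07,.082]),px(d,[.466,.07,.0]))
snap('scene','s2'); a=cv2.resize(d['frame'][:,:,::-1],(512,384)); b=load('s2')['frame'][150:300,100:300,::-1]
b=cv2.resize(b,(288,216)); c=np.zeros((384,800,3),np.uint8); c[:,:512]=a; c[:216,512:]=b; cv2.imwrite('pics/m2.png',c)
E
```

```text
t 2.7 p [0.4638 0.0729 0.1244] rot [-1.571e+00 -1.000e-03  6.000e-03] F [ 0.1 -0.5  0.2] g 0.804 q [-0.71  0.34  0.51  2.17 -0.26  0.69 -0.02]
[270.3 233.1] [269.5 195.9]
```

View pics/m2.png

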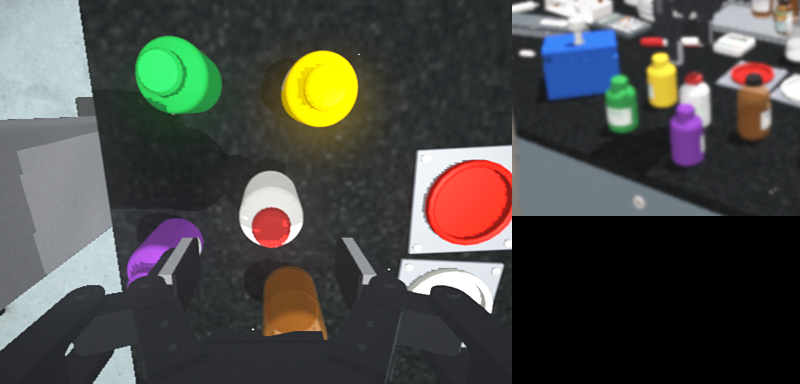

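Request:
play_rows(deltas=[[80,2,23,-2,0,0,0],[80,0,23,0,0,0,0],[80,0,23,0,0,0,0],[80,0,23,0,0,0,0],[30,0,1,0,0,0,0],[30,0,0,0,0,0,0],[30,0,0,0,0,0,0],[30,0,0,0,0,0,0],[30,0,0,0,0,0,0]])

```text
time: 3.7
position: [0.4679, 0.0696, 0.0331]
tool_rot: [-1.57, -0.001, -0.001]
force: [0.2, -0.3, -0.6]
gripper_width: 0.51
```

Request:
play_rows(deltas=[[30,0,-10,0,0,0,0],[30,0,-30,0,0,0,0],[30,35,-5,-1,0,0,0],[30,35,0,-1,0,0,0],[30,35,0,-1,0,0,0],[30,35,0,-1,0,0,0],[30,31,0,-1,0,0,0],[30,0,0,0,0,0,0],[30,0,0,0,0,0,0]])

```text
time: 4.6
position: [0.6382, 0.0642, 0.0776]
tool_rot: [-1.571, 0.0, 0.0]
force: [-0.7, -0.2, -1.1]
gripper_width: 0.509
```

```bash
python3 - <<'E'
from h import *
s=st(); snap('wrist','w3'); snap('scene','s3');snap('side','i3'); d=load('w3'); a=cv2.resize(d['frame'][:,:,::-1],(512,384)); b=load('s3')['frame'][160:240,220:320,::-1]
c=np.zeros((470,800,3),np.uint8); c[:384,:512]=a; c[:230,512:]=cv2.resize(b,(288,230)); c[235:465,512:]=cv2.resize(load('i3')['frame'][170:250,230:330,::-1],(288,230)); cv2.imwrite('pics/m3.png',c)
E
```

```text
t 4.6 p [0.6382 0.0642 0.0776] rot [-1.571  0.     0.   ] F [-0.7 -0.2 -1.1] g 0.509 q [-0.51  0.65  0.44  1.79 -0.37  0.78  0.12]
```

View pics/m3.png

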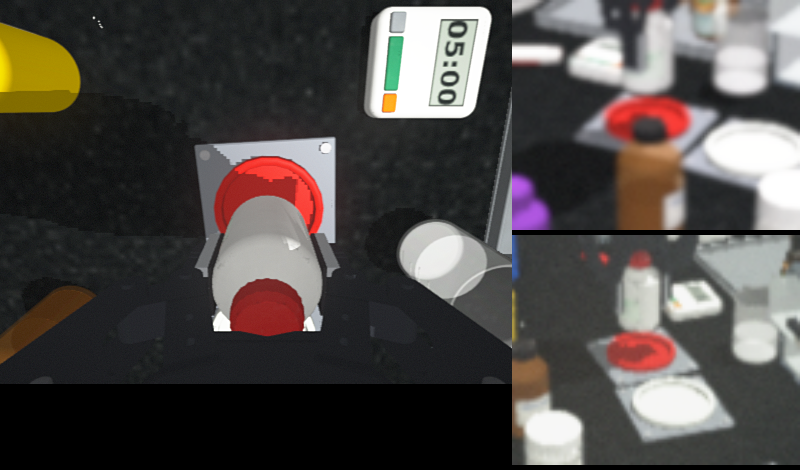

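Request:
play_rows(deltas=[[30,1,20,1,0,0,0],[30,0,14,0,0,0,0],[30,0,3,0,0,0,0],[30,0,2,0,0,0,0],[30,0,1,0,0,0,0]])

```text
time: 5.25
position: [0.6379, 0.0653, 0.0381]
tool_rot: [-1.57, 0.003, 0.002]
force: [-8.9, 0.3, 14.9]
gripper_width: 0.513
```

Request:
play_rows(deltas=[[80,0,0,0,0,0,0],[80,0,0,0,0,0,0],[80,0,-15,0,0,0,0],[80,0,-40,0,0,0,0],[80,0,-42,0,0,0,0],[80,-38,0,-21,0,0,0],[80,-38,0,-21,0,0,0],[80,-38,0,-22,0,0,0],[80,-39,0,-22,0,0,0],[80,0,0,0,0,0,0]])

```text
time: 6.25
position: [0.4805, -0.0242, 0.1346]
tool_rot: [-1.57, 0.008, -0.001]
force: [0.4, -1.0, 0.2]
gripper_width: 0.801
```

```bash
python3 - <<'E'
from h import *
s=st(); snap('wrist','w4'); snap('scene','s4');snap('side','i4'); d=load('w4'); a=cv2.resize(d['frame'][:,:,::-1],(512,384)); b=load('s4')['frame'][160:240,220:320,::-1]
c=np.zeros((470,800,3),np.uint8); c[:384,:512]=a; c[:230,512:]=cv2.resize(b,(288,230)); c[235:465,512:]=cv2.resize(load('i4')['frame'][170:250,230:330,::-1],(288,230)); cv2.imwrite('pics/m4.png',c)
E
```

```text
t 6.25 p [ 0.4805 -0.0242  0.1346] rot [-1.57e+00  8.00e-03 -1.00e-03] F [ 0.4 -1.   0.2] g 0.801 q [-0.52  0.35  0.53  2.14 -0.26  0.73  0.18]
```

View pics/m4.png

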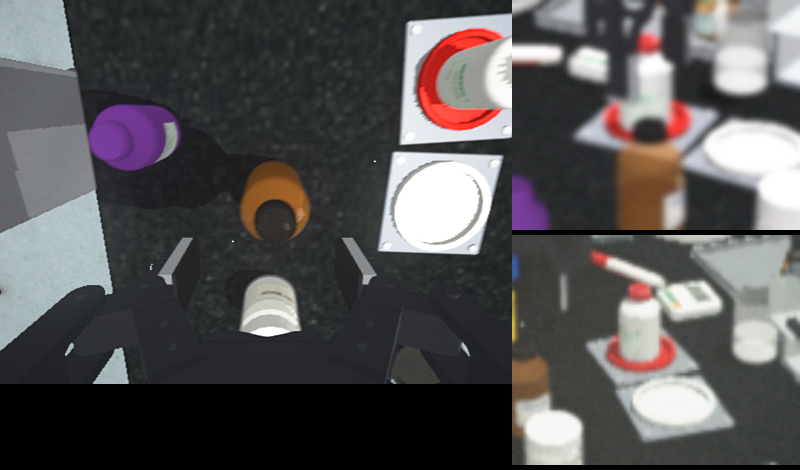

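```bash
python3 - <<'E'
from h import *
d=load('w4'); print(d['cam_to_world'][:3,3], w(d,273,220,.096), w(d,441,203,.012), w(load('w2'),271,228,.082))
E
```

```text
[0.48159806 0.04630808 0.26207327] [ 0.4842 -0.017   0.096 ] [ 0.6337 -0.0338  0.012 ] [0.4664 0.0734 0.082 ]
```

Request:
play_rows(deltas=[[80,3,23,3,0,0,0],[80,0,23,0,0,0,0],[80,0,23,0,0,0,0],[80,0,22,0,0,0,0],[30,0,0,0,0,0,0],[30,0,0,0,0,0,0],[30,0,0,0,0,0,0],[30,0,0,0,0,0,0],[30,0,0,0,0,0,0]])

```text
time: 7.3
position: [0.49, -0.0175, 0.0441]
tool_rot: [-1.57, -0.001, -0.001]
force: [0.4, -0.5, -1.7]
gripper_width: 0.562
```

Request:
play_rows(deltas=[[30,0,-10,0,0,0,0],[30,0,-40,0,0,0,0],[30,40,-20,0,0,0,0],[30,35,0,-35,0,0,0],[30,30,0,-42,0,0,0],[30,26,0,-42,0,0,0],[30,25,0,-42,0,0,0],[30,0,0,-39,0,0,0],[30,0,0,0,0,0,0],[30,0,20,0,0,0,0]])

```text
time: 8.3
position: [0.6456, -0.2198, 0.0966]
tool_rot: [-1.574, -0.001, -0.007]
force: [0.2, 0.8, -1.3]
gripper_width: 0.554
```

```bash
python3 - <<'E'
from h import *
s=st(); snap('wrist','w5'); snap('scene','s5');snap('side','i5'); d=load('w5'); a=cv2.resize(d['frame'][:,:,::-1],(512,384)); b=load('s5')['frame'][180:260,330:430,::-1]
c=np.zeros((470,800,3),np.uint8); c[:384,:512]=a; c[:230,512:]=cv2.resize(b,(288,230)); c[235:465,512:]=cv2.resize(load('i5')['frame'][220:300,260:360,::-1],(288,230)); cv2.imwrite('pics/m5.png',c)
E
```

```text
t 8.3 p [ 0.6456 -0.2198  0.0966] rot [-1.574e+00 -1.000e-03 -7.000e-03] F [ 0.2  0.8 -1.3] g 0.554 q [-0.08  0.69  0.47  1.68 -0.38  0.86  0.54]
```

View pics/m5.png

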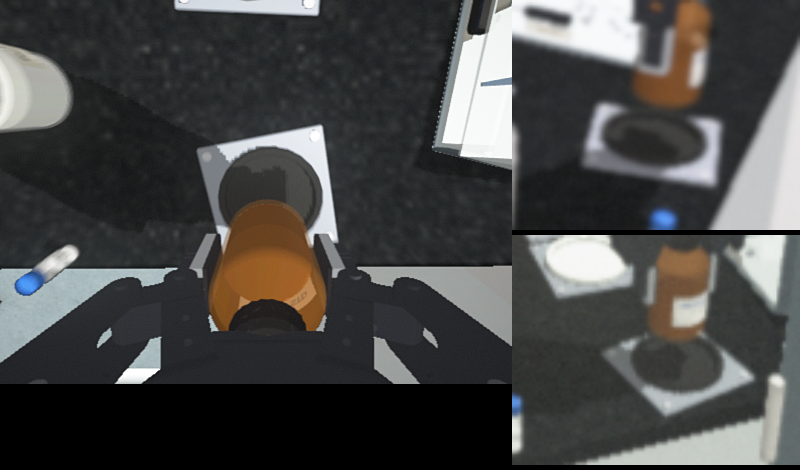

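```bash
python3 - <<'E'
from h import *
a,b,c=load('s5'),load('i5'),load('w5')
z=.0966-.0441
print('bottle',w(a,384.5,214,z),w(b,317.6,252,z)); print('dock',w(a,379.6,227,.012),w(b,317.3,264,.012),w(c,270,193,.012))
print(px(a,[.6456,-.2198,z]),px(b,[.6456,-.2198,z]))
E
```

```text
bottle [ 0.6319 -0.2291  0.0525] [ 0.6432 -0.2259  0.0525]
dock [ 0.6427 -0.2201  0.012 ] [ 0.6468 -0.2226  0.012 ] [ 0.6486 -0.2091  0.012 ]
[381.9 210.4] [317.4 250.4]
```

Request:
play_rows(deltas=[[30,1,20,3,0,0,0],[30,0,20,0,0,0,0],[30,0,3,0,0,0,0],[30,0,1,0,0,0,0],[30,0,1,0,0,0,0]])

```text
time: 8.95
position: [0.6461, -0.2136, 0.0497]
tool_rot: [-1.571, -0.001, -0.001]
force: [-0.1, -0.2, -1.3]
gripper_width: 0.556
```

Request:
play_rows(deltas=[[30,0,1,-2,0,0,0],[30,0,1,0,0,0,0]])

```text
time: 9.15
position: [0.646, -0.2161, 0.0478]
tool_rot: [-1.571, -0.001, -0.002]
force: [-2.8, 1.3, 12.8]
gripper_width: 0.555
```

Request:
play_rows(deltas=[[80,0,0,0,0,0,0],[80,0,0,0,0,0,0],[80,0,-15,0,0,0,0],[80,0,-40,0,0,0,0],[80,0,-40,0,0,0,0],[80,-40,0,20,0,0,0],[80,-40,10,20,0,0,0],[80,-41,10,20,0,0,0],[80,-41,0,21,0,0,0],[80,0,0,0,0,0,0]])

```text
time: 10.15
position: [0.4762, -0.1317, 0.1206]
tool_rot: [-1.567, 0.006, 0.006]
force: [0.4, -0.5, 0.1]
gripper_width: 0.799
```

```bash
python3 - <<'E'
from h import *
s=st(); snap('wrist','w6'); snap('scene','s6');snap('side','i6'); d=load('w6'); a=cv2.resize(d['frame'][:,:,::-1],(512,384)); b=load('s6')['frame'][180:260,330:430,::-1]
c=np.zeros((470,800,3),np.uint8); c[:384,:512]=a; c[:230,512:]=cv2.resize(b,(288,230)); c[235:465,512:]=cv2.resize(load('i6')['frame'][220:300,260:360,::-1],(288,230)); cv2.imwrite('pics/m6.png',c)
print(px(d,[.4827,-.1339,.076]))
E
```

```text
t 10.15 p [ 0.4762 -0.1317  0.1206] rot [-1.567  0.006  0.006] F [ 0.4 -0.5  0.1] g 0.799 q [-0.28  0.39  0.52  2.11 -0.3   0.71  0.44]
[277.5 231. ]
```

View pics/m6.png

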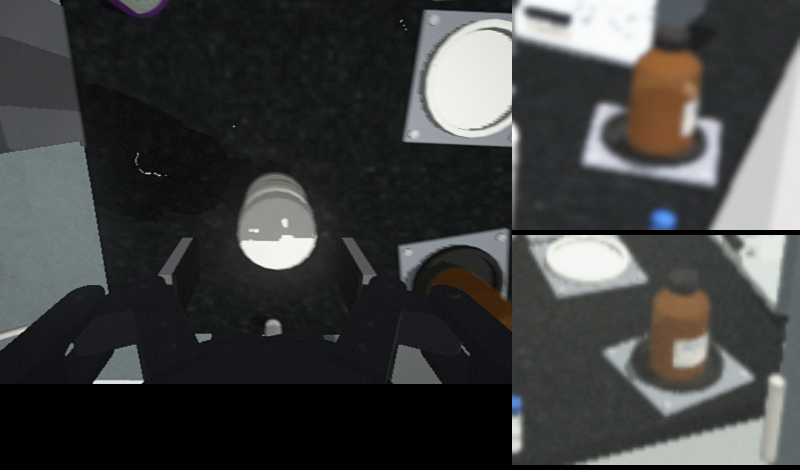

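Request:
play_rows(deltas=[[80,0,22,0,0,0,0],[80,0,22,0,0,0,0],[80,0,22,0,0,0,0],[80,0,20,0,0,0,0],[40,0,0,0,0,0,0],[40,0,0,0,0,0,0],[40,0,0,0,0,0,0],[40,0,0,0,0,0,0],[40,0,0,0,0,0,0]])

```text
time: 11.2
position: [0.484, -0.1343, 0.036]
tool_rot: [-1.571, -0.001, -0.001]
force: [-1.2, 0.2, -1.4]
gripper_width: 0.591
```

Request:
play_rows(deltas=[[40,0,-10,0,0,0,0],[40,0,-30,0,0,0,0],[40,30,0,15,0,0,0],[40,35,0,23,0,0,0],[40,35,0,23,0,0,0],[40,30,0,20,0,0,0],[40,20,0,13,0,0,0],[40,0,0,0,0,0,0],[40,0,0,0,0,0,0]])

```text
time: 12.1
position: [0.6332, -0.0401, 0.0757]
tool_rot: [-1.571, -0.001, 0.001]
force: [-0.3, -0.2, -1.9]
gripper_width: 0.595
```

```bash
python3 - <<'E'
from h import *
s=st(); snap('wrist','w7'); snap('scene','s7');snap('side','i7'); d=load('w7'); a=cv2.resize(d['frame'][:,:,::-1],(512,384)); b=load('s7')['frame'][160:240,260:360,::-1]
c=np.zeros((470,800,3),np.uint8); c[:384,:512]=a; c[:230,512:]=cv2.resize(b,(288,230)); c[235:465,512:]=cv2.resize(load('i7')['frame'][170:250,230:330,::-1],(288,230)); cv2.imwrite('pics/m7.png',c)
E
```

```text
t 12.1 p [ 0.6332 -0.0401  0.0757] rot [-1.571e+00 -1.000e-03  1.000e-03] F [-0.3 -0.2 -1.9] g 0.595 q [-0.36  0.65  0.46  1.81 -0.4   0.78  0.3 ]
```

View pics/m7.png

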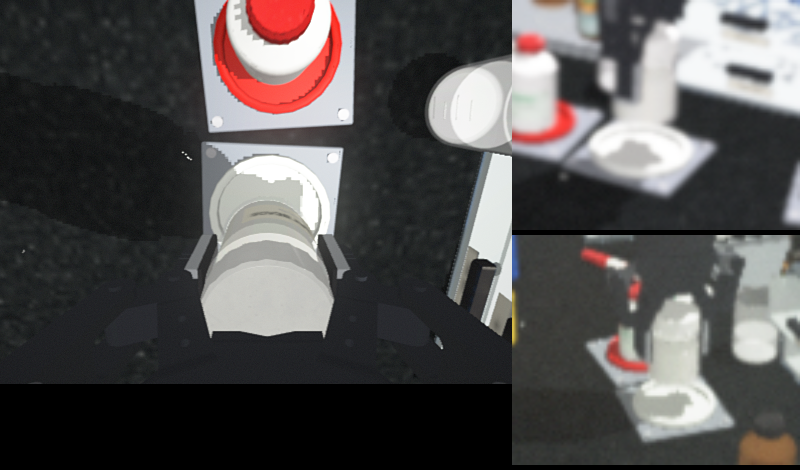

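Request:
play_rows(deltas=[[40,1,18,0,0,0,0],[40,0,12,0,0,0,0],[40,0,3,0,0,0,0],[40,0,1,0,0,0,0],[40,0,1,0,0,0,0],[40,0,1,0,0,0,0]])

```text
time: 12.85
position: [0.6347, -0.0405, 0.0396]
tool_rot: [-1.571, -0.0, -0.001]
force: [-3.8, -0.7, 6.4]
gripper_width: 0.598
```

Request:
play_rows(deltas=[[80,0,0,0,0,0,0],[80,0,0,0,0,0,0],[80,0,-15,0,0,0,0],[80,0,-40,0,0,0,0],[80,0,-45,0,0,0,0],[80,0,-30,0,0,0,0],[80,0,0,0,0,0,0]])

```text
time: 13.55
position: [0.6376, -0.0411, 0.1757]
tool_rot: [-1.57, -0.007, -0.008]
force: [-0.0, -0.6, 0.1]
gripper_width: 0.799
```

```bash
python3 - <<'E'
from h import *
st(); plan([.46,.29,.27],np.deg2rad(-49),10,80)
E
```

```text
t 13.55 p [ 0.6376 -0.0411  0.1757] rot [-1.57  -0.007 -0.008] F [-0.  -0.6  0.1] g 0.799 q [-0.42  0.53  0.53  1.75 -0.32  0.94  0.25]
[80, -18, -10, 33, -0.0, 0.085, 0.001], [80, -20, -9, 32, -0.0, 0.085, 0.001], [80, -23, -10, 29, -0.0, 0.085, 0.001], [80, -26, -9, 28, -0.0, 0.085, 0.001], [80, -27, -10, 25, -0.0, 0.085, 0.001], [80, -30, -9, 23, -0.0, 0.085, 0.001], [80, -32, -10, 20, -0.0, 0.085, 0.001], [80, -33, -9, 18, -0.0, 0.085, 0.001], [80, -35, -9, 14, -0.0, 0.085, 0.001], [80, -36, -10, 12, -0.0, 0.085, 0.001]

end [0.46 0.29 0.27] res rot [-0.004  0.005 -0.003]
```

Request:
play_rows(deltas=[[80,-18,-10,33,0,0.085,0],[80,-20,-9,32,0,0.085,0],[80,-23,-10,29,0,0.085,0],[80,-26,-9,28,0,0.085,0],[80,-27,-10,25,0,0.085,0],[80,-30,-9,23,0,0.085,0],[80,-32,-10,20,0,0.085,0],[80,-33,-9,18,0,0.085,0],[80,-35,-9,14,0,0.085,0],[80,-36,-10,12,0,0.085,0]])

```text
time: 14.55
position: [0.4557, 0.2922, 0.265]
tool_rot: [-1.466, 0.667, -0.666]
force: [0.7, 0.5, -0.1]
gripper_width: 0.801
```

Request:
play_rows(deltas=[[80,0,0,0,0,0,0],[80,0,0,0,0,0,0]])

```text
time: 14.75
position: [0.4563, 0.292, 0.2646]
tool_rot: [-1.467, 0.661, -0.661]
force: [0.8, -0.4, 0.6]
gripper_width: 0.797
```

```bash
python3 - <<'E'
from h import *
s=st(); d=snap('wrist','w8'); snap('scene','s8');snap('side','i8'); a=cv2.resize(d['frame'][:,:,::-1],(512,384)); b=load('s8')['frame'][160:240,100:200,::-1]
c=np.zeros((470,800,3),np.uint8); c[:384,:512]=a; c[:230,512:]=cv2.resize(b,(288,230)); c[235:465,512:]=cv2.resize(load('i8')['frame'][140:220,170:270,::-1],(288,230)); cv2.imwrite('pics/m8.png',c)
E
```

```text
t 14.75 p [0.4563 0.292  0.2646] rot [-1.467  0.661 -0.661] F [ 0.8 -0.4  0.6] g 0.797 q [-1.3   0.29  0.76  1.89 -0.23  1.05 -1.29]
```

View pics/m8.png

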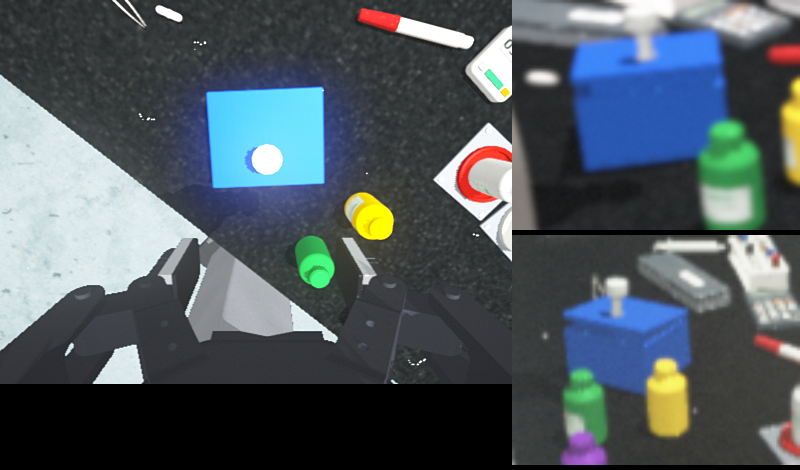

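```bash
python3 - <<'E'
from h import *
d=load('w8'); P=[(206.5,93),(323,88),(324,184),(213,188)]
Q=np.array([w(d,u,v,.0735)[:2] for u,v in P]); print(Q, [np.linalg.norm(Q[i]-Q[(i+1)%4]).round(4) for i in range(4)])
e=Q[0]+Q[3]-Q[1]-Q[2]; print('y axis ang',np.degrees(np.arctan2(e[1],e[0])), np.degrees(np.arctan2(*(Q[0]-Q[1])[::-1])),np.degrees(np.arctan2(*(Q[3]-Q[2])[::-1])))
print('ctr',Q.mean(0),'hinge',Q[:2].mean(0),'front',Q[2:].mean(0),'knob',w(d,267,159,.116))
# fixed-cam lid knob triangulation: scene crop px, side crop px
A,B=load('s8'),load('i8'); a=(100+(645-512)/2.88,160+12/2.88); b=(170+(617-512)/2.88,140+(282-235)/2.88)
def ray(d,u): r=d['cam_to_world'][:3,:3]@np.linalg.solve(d['K'],[*u,1]); return d['cam_to_world'][:3,3],r/np.linalg.norm(r)
def tri(L):
    M=sum(np.eye(3)-np.outer(r,r) for o,r in L); return np.linalg.solve(M,sum((np.eye(3)-np.outer(r,r))@o for o,r in L))
print(a,b,'top of knob tri fixed',tri([ray(A,a),ray(B,b)]).round(4),'all',tri([ray(A,a),ray(B,b),ray(d,(267,159))]).round(4))
E
```

```text
[[0.4803 0.3959]
 [0.5622 0.3104]
 [0.4913 0.2394]
 [0.4065 0.3285]] [np.float64(0.1184), np.float64(0.1003), np.float64(0.123), np.float64(0.0999)]
y axis ang 133.67402330163904 133.7680225973603 133.58354423052594
ctr [0.485075 0.31855 ] hinge [0.52125 0.35315] front [0.4489  0.28395] knob [0.4756 0.3095 0.116 ]
(146.18055555555554, 164.16666666666666) (206.45833333333334, 156.31944444444446) top of knob tri fixed [0.476  0.3065 0.1235] all [0.4769 0.3093 0.1224]
```

```bash
python3 - <<'E'
from h import *
plan([.4755,.308,.11],np.deg2rad(-46.3),5,60)
E
```

```text
[60, 0, 31, 5, 0.0, -0.009, 0.0], [60, -1, 31, 5, 0.0, -0.009, 0.0], [60, 0, 31, 5, 0.0, -0.009, 0.0], [60, 0, 30, 6, 0.0, -0.009, 0.0], [60, -1, 31, 5, 0.0, -0.009, 0.0], 
end [0.475 0.308 0.11 ] res rot [0.    0.001 0.   ]
```

Request:
play_rows(deltas=[[60,-1,25,11,0,-0.009,0],[60,-1,30,11,0,-0.009,0],[60,0,30,4,0,-0.009,0],[60,0,35,0,0,-0.009,0],[60,0,34,0,0,-0.009,0],[60,0,0,0,0,0,0],[10,0,0,0,0,0,0],[10,0,0,0,0,0,0],[10,0,0,0,0,0,0],[10,0,0,0,0,0,0]])

```text
time: 15.9
position: [0.4755, 0.3099, 0.1117]
tool_rot: [-1.476, 0.629, -0.63]
force: [-1.9, -3.7, 3.1]
gripper_width: 0.301
```

```bash
python3 - <<'E'
from h import *
s=st(); d=snap('wrist','w9'); snap('scene','s9');snap('side','i9'); a=cv2.resize(d['frame'][:,:,::-1],(512,384)); b=load('s9')['frame'][140:220,100:200,::-1]
c=np.zeros((470,800,3),np.uint8); c[:384,:512]=a; c[:230,512:]=cv2.resize(b,(288,230)); c[235:465,512:]=cv2.resize(load('i9')['frame'][120:200,170:270,::-1],(288,230)); cv2.imwrite('pics/m9.png',c)
E
```

```text
t 15.9 p [0.4755 0.3099 0.1117] rot [-1.476  0.629 -0.63 ] F [-1.9 -3.7  3.1] g 0.301 q [-1.15  0.54  0.61  1.96 -0.44  0.77 -1.09]
```

View pics/m9.png

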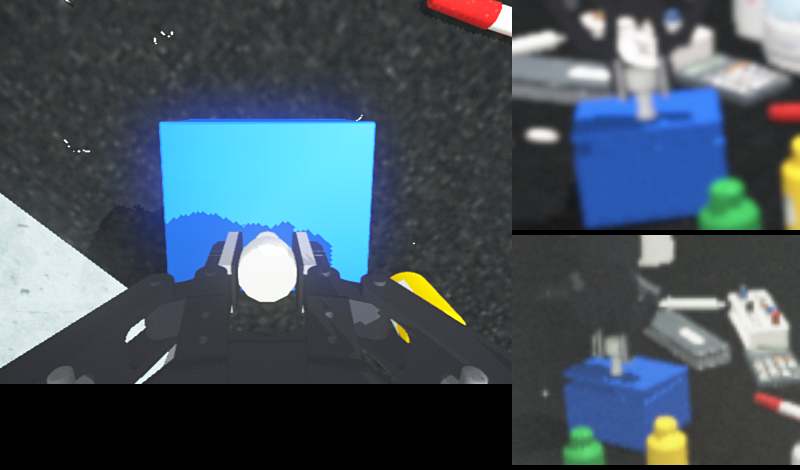

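```bash
python3 - <<'E'
import numpy as np
th=np.linspace(.1,1.75,17); f=np.arctan2(43,-70)-th; P=82.2*np.c_[np.cos(f),np.sin(f)]; x=P[0].copy(); 
for p,t in zip(P[1:],th[1:]):
    s=(p-x).round(); x+=s; print([10,0,int(-s[1]),int(s[0]),0,0,0],end=', ')
print(x,P[-1])
E
```

```text
[10, 0, -6, 5, 0, 0, 0], [10, 0, -6, 7, 0, 0, 0], [10, 0, -6, 6, 0, 0, 0], [10, 0, -4, 7, 0, 0, 0], [10, 0, -4, 8, 0, 0, 0], [10, 0, -3, 8, 0, 0, 0], [10, 0, -2, 8, 0, 0, 0], [10, 0, -1, 9, 0, 0, 0], [10, 0, 0, 8, 0, 0, 0], [10, 0, 0, 9, 0, 0, 0], [10, 0, 1, 8, 0, 0, 0], [10, 0, 3, 8, 0, 0, 0], [10, 0, 3, 8, 0, 0, 0], [10, 0, 4, 8, 0, 0, 0], [10, 0, 4, 7, 0, 0, 0], [10, 0, 6, 6, 0, 0, 0], [54.604595   60.80241967] [54.82043307 61.24998055]
```

Request:
play_rows(deltas=[[10,0,-6,5,0,0,0],[10,0,-6,7,0,0,0],[10,0,-6,6,0,0,0],[10,0,-4,7,0,0,0],[10,0,-4,8,0,0,0],[10,0,0,0,0,0,0]])

```text
time: 16.65
position: [0.4994, 0.333, 0.1367]
tool_rot: [-1.478, 0.629, -0.629]
force: [-1.1, -4.0, 1.5]
gripper_width: 0.3
```

Request:
play_rows(deltas=[[10,0,-3,8,0,0,0],[10,0,-2,8,0,0,0],[10,0,-1,9,0,0,0],[10,0,0,8,0,0,0],[10,0,0,9,0,0,0],[10,0,0,0,0,0,0]])

```text
time: 17.25
position: [0.5298, 0.3622, 0.1424]
tool_rot: [-1.478, 0.628, -0.63]
force: [-1.4, -3.9, 0.7]
gripper_width: 0.298
```

Request:
play_rows(deltas=[[10,0,1,8,0,0,0],[10,0,3,8,0,0,0],[10,0,3,8,0,0,0],[10,0,4,8,0,0,0],[10,0,4,7,0,0,0],[10,0,6,6,0,0,0],[10,0,0,0,0,0,0]])

```text
time: 17.95
position: [0.5634, 0.3946, 0.1215]
tool_rot: [-1.475, 0.626, -0.631]
force: [2.8, -1.9, 3.1]
gripper_width: 0.301
```

```bash
python3 - <<'E'
from h import *
s=st(); d=snap('wrist','w10'); snap('scene','s10');snap('side','i10'); a=cv2.resize(d['frame'][:,:,::-1],(512,384)); b=load('s10')['frame'][140:220,100:200,::-1]
c=np.zeros((470,800,3),np.uint8); c[:384,:512]=a; c[:230,512:]=cv2.resize(b,(288,230)); c[235:465,512:]=cv2.resize(load('i10')['frame'][120:200,170:270,::-1],(288,230)); cv2.imwrite('pics/m10.png',c)
E
```

```text
t 17.95 p [0.5634 0.3946 0.1215] rot [-1.475  0.626 -0.631] F [ 2.8 -1.9  3.1] g 0.301 q [-1.1   0.69  0.6   1.66 -0.46  0.93 -1.13]
```

View pics/m10.png

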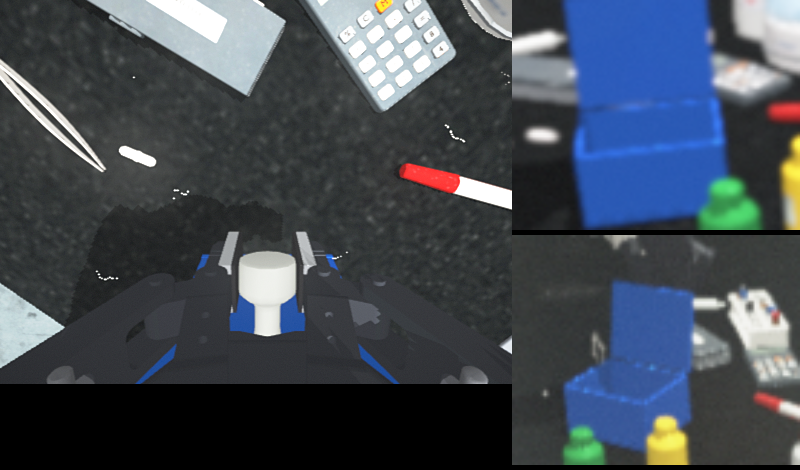

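Lid is open at ~100°, box interior visible (14 pictures viewed). Release and head for the vial.

Request:
play_rows(deltas=[[50,0,0,0,0,0,0],[50,0,0,0,0,0,0],[50,0,-15,0,0,0,0],[50,0,-35,0,0,0,0],[50,0,-40,0,0,0,0],[50,0,-40,0,0,0,0],[50,0,0,0,0,0,0]])

```text
time: 18.8
position: [0.5643, 0.3944, 0.2588]
tool_rot: [-1.468, 0.625, -0.632]
force: [1.0, -0.3, -0.8]
gripper_width: 0.499
```

```bash
python3 - <<'E'
from h import *
st(); plan([.482,-.25,.17],0,16,50)
E
```

```text
t 18.8 p [0.5643 0.3944 0.2588] rot [-1.468  0.625 -0.632] F [ 1.  -0.3 -0.8] g 0.499 q [-1.15  0.56  0.68  1.55 -0.37  1.16 -1.2 ]
[50, 25, 5, -32, -0.001, -0.05, 0.0], [50, 24, 5, -33, -0.001, -0.05, 0.0], [50, 23, 6, -34, -0.001, -0.05, 0.0], [50, 20, 5, -35, -0.001, -0.05, 0.0], [50, 19, 5, -36, -0.001, -0.05, 0.0], [50, 17, 6, -37, -0.001, -0.05, 0.0], [50, 15, 5, -38, -0.001, -0.05, 0.0], [50, 13, 6, -38, -0.001, -0.05, 0.0], [50, 11, 5, -39, -0.001, -0.05, 0.0], [50, 9, 6, -40, -0.001, -0.05, 0.0]
[50, 7, 5, -39, -0.001, -0.05, 0.0], [50, 5, 6, -41, -0.001, -0.05, 0.0], [50, 3, 6, -40, -0.001, -0.05, 0.0], [50, 2, 5, -41, -0.001, -0.05, 0.0], [50, -1, 6, -40, -0.001, -0.05, 0.0], [50, -3, 6, -41, -0.001, -0.05, 0.0], 
end [ 0.482 -0.25   0.17 ] res rot [ 0.007 -0.005  0.002]
```

Request:
play_rows(deltas=[[50,25,5,-32,0,-0.05,0],[50,24,5,-33,0,-0.05,0],[50,23,6,-34,0,-0.05,0],[50,20,5,-35,0,-0.05,0],[50,19,5,-36,0,-0.05,0],[50,17,6,-37,0,-0.05,0],[50,15,5,-38,0,-0.05,0],[50,13,6,-38,0,-0.05,0],[50,11,5,-39,0,-0.05,0],[50,9,6,-40,0,-0.05,0]])

```text
time: 19.8
position: [0.5091, -0.0114, 0.1975]
tool_rot: [-1.557, 0.237, -0.238]
force: [1.2, 0.3, -1.1]
gripper_width: 0.5
```

Request:
play_rows(deltas=[[50,7,5,-39,0,-0.05,0],[50,5,6,-41,0,-0.05,0],[50,3,6,-40,0,-0.05,0],[50,2,5,-41,0,-0.05,0],[50,-1,6,-40,0,-0.05,0],[50,-3,6,-41,0,-0.055,0],[50,0,0,0,0,0,0],[50,0,0,0,0,0,0]])

```text
time: 20.6
position: [0.4785, -0.2522, 0.1633]
tool_rot: [-1.57, 0.003, -0.002]
force: [0.2, 1.5, 0.5]
gripper_width: 0.5
```

```bash
python3 - <<'E'
from h import *
s=st(); d=snap('wrist','w11'); 
f=cv2.cvtColor(d['frame'],cv2.COLOR_RGB2HSV); m=cv2.inRange(f,(100,120,60),(125,255,255)); n,l,q,c=cv2.connectedComponentsWithStats(m)
for i in range(1,n):
    if q[i,4]>30: print(q[i],c[i],w(d,*c[i],.044))
print('pred',px(d,[.4805,-.265,.044]), px(d,s['position']))
E
```

```text
t 20.6 p [ 0.4785 -0.2522  0.1633] rot [-1.57   0.003 -0.002] F [0.2 1.5 0.5] g 0.5 q [-0.11  0.41  0.61  1.99 -0.31  0.84  0.66]
[261 200  16  17  87] [268.29885057 206.24137931] [ 0.4799 -0.263   0.044 ]
pred [269.  208.4] [266.6 263. ]
```

Request:
play_rows(deltas=[[50,1,28,-6,0,0,0],[50,0,28,-6,0,0,0],[50,0,28,0,0,0,0],[50,0,28,0,0,0,0],[50,0,20,0,0,0,0],[50,0,6,0,0,0,0],[50,0,0,0,0,0,0],[50,0,0,0,0,0,0]])

```text
time: 21.45
position: [0.4811, -0.2631, 0.0263]
tool_rot: [-1.571, -0.002, -0.0]
force: [0.9, 0.0, -0.8]
gripper_width: 0.499
```

```bash
python3 - <<'E'
from h import *
s=st(); d=snap('wrist','w12'); print(px(d,[.480,-.264,.048]))
f=cv2.cvtColor(d['frame'],cv2.COLOR_RGB2HSV); m=cv2.inRange(f,(100,120,60),(125,255,255)); n,l,q,c=cv2.connectedComponentsWithStats(m)
for i in range(1,n):
    if q[i,4]>30: print(q[i],c[i],w(d,*c[i],.044))
E
```

```text
t 21.45 p [ 0.4811 -0.2631  0.0263] rot [-1.571 -0.002 -0.   ] F [ 0.9  0.  -0.8] g 0.499 q [ 0.04  0.63  0.45  2.03 -0.48  0.58  0.83]
[263.9 291.5]
[248 267  33  39 998] [264.02004008 286.03607214] [ 0.48  -0.264  0.044]
```

Request:
play_rows(deltas=[[35,0,0,0,0,0,0],[25,-1,0,0,0,0,0],[20,0,0,0,0,0,0],[5,0,0,0,0,0,0],[5,0,0,0,0,0,0],[5,0,0,0,0,0,0],[5,0,0,0,0,0,0]])

```text
time: 22.2
position: [0.4793, -0.2636, 0.0258]
tool_rot: [-1.571, -0.0, -0.001]
force: [-0.4, 1.1, 7.1]
gripper_width: 0.153
```

Request:
play_rows(deltas=[[5,0,-10,0,0,0,0],[5,0,-40,0,0,0,0],[5,0,-45,0,0,0,0],[5,0,-45,0,0,0,0],[5,0,-45,0,0,0,0],[5,0,0,0,0,0,0]])

```text
time: 22.8
position: [0.4819, -0.2657, 0.2166]
tool_rot: [-1.574, -0.007, -0.009]
force: [1.0, -0.1, -0.1]
gripper_width: 0.158
```

```bash
python3 - <<'E'
from h import *
s=st(); a=np.deg2rad(43.7); bx=np.array([np.cos(a),np.sin(a)]); h=np.array([.5233,.3532]); tgt=h-bx*.068; print('tgt',tgt)
plan([*tgt,.21],a,16,5)
d=snap('wrist','w13'); f=cv2.cvtColor(d['frame'],cv2.COLOR_RGB2HSV); m=cv2.inRange(f,(100,120,60),(125,255,255)); n,l,q,c=cv2.connectedComponentsWithStats(m)
for i in range(1,n):
    if q[i,4]>30: print(q[i],c[i])
E
```

```text
t 22.8 p [ 0.4819 -0.2657  0.2166] rot [-1.574 -0.007 -0.009] F [ 1.  -0.1 -0.1] g 0.158 q [-0.14  0.35  0.66  1.93 -0.26  0.94  0.65]
tgt [0.47413823 0.30622   ]
[5, -1, 0, 36, 0.0, -0.048, 0.001], [5, 2, 1, 35, 0.0, -0.048, 0.001], [5, 3, 0, 36, 0.0, -0.048, 0.001], [5, 4, 0, 36, 0.0, -0.048, 0.001], [5, 6, 0, 35, 0.0, -0.048, 0.001], [5, 8, 1, 35, 0.0, -0.048, 0.001], [5, 10, 0, 34, 0.0, -0.048, 0.001], [5, 11, 0, 34, 0.0, -0.048, 0.001], [5, 13, 1, 33, 0.0, -0.048, 0.001], [5, 15, 0, 33, 0.0, -0.048, 0.001]
[5, 16, 0, 32, 0.0, -0.048, 0.001], [5, 17, 0, 31, 0.0, -0.048, 0.001], [5, 19, 0, 30, 0.0, -0.048, 0.001], [5, 21, 1, 30, 0.0, -0.048, 0.001], [5, 22, 0, 28, 0.0, -0.048, 0.001], [5, 23, 0, 27, 0.0, -0.048, 0.001], 
end [0.474 0.306 0.21 ] res rot [ 0.004  0.004 -0.009]
[ 251  267   33   38 1028] [266.87159533 285.51264591]
```

Request:
play_rows(deltas=[[5,-1,0,36,0,-0.048,0],[5,2,1,35,0,-0.048,0],[5,3,0,36,0,-0.048,0],[5,4,0,36,0,-0.048,0],[5,6,0,35,0,-0.048,0],[5,8,1,35,0,-0.048,0],[5,10,0,34,0,-0.048,0],[5,11,0,34,0,-0.048,0],[5,13,1,33,0,-0.048,0],[5,15,0,33,0,-0.048,0]])

```text
time: 23.85
position: [0.4728, 0.0952, 0.2063]
tool_rot: [-1.538, -0.376, 0.379]
force: [0.8, -0.2, 0.2]
gripper_width: 0.154
```

Request:
play_rows(deltas=[[5,16,0,32,0,-0.048,0],[5,17,0,31,0,-0.048,0],[5,19,0,30,0,-0.048,0],[5,21,1,30,0,-0.048,0],[5,25,0,28,0,-0.048,0],[5,28,0,27,0,-0.048,0],[5,0,0,0,0,0,0],[5,0,0,0,0,0,0],[5,0,0,0,0,0,0]])

```text
time: 24.75
position: [0.4768, 0.3118, 0.2055]
tool_rot: [-1.488, -0.598, 0.601]
force: [-0.5, -0.1, 0.7]
gripper_width: 0.153
```

```bash
python3 - <<'E'
from h import *
s=st(); a=np.deg2rad(43.7); bx=np.array([np.cos(a),np.sin(a)]); h=np.array([.5233,.3532]); tgt=h-bx*.060; print('tgt',tgt)
plan([*tgt,.125],a,3,5)
E
```

```text
t 24.75 p [0.4768 0.3118 0.2055] rot [-1.488 -0.598  0.601] F [-0.5 -0.1  0.7] g 0.153 q [-0.91  0.35  0.27  1.87 -0.12  0.94  0.19]
tgt [0.47992197 0.31174706]
[5, 1, 27, -1, 0.0, 0.001, -0.001], [5, 1, 27, 0, 0.0, 0.001, -0.001], [5, 0, 27, -1, 0.0, 0.001, -0.001], 
end [0.48  0.312 0.125] res rot [0.    0.    0.001]
```

Request:
play_rows(deltas=[[5,1,27,-1,0,0,0],[5,1,27,0,0,0,0],[5,0,27,-1,0,0,0],[5,0,18,0,0,0,0],[5,0,0,0,0,0,0],[5,0,0,0,0,0,0]])

```text
time: 25.35
position: [0.4802, 0.3124, 0.1076]
tool_rot: [-1.487, -0.599, 0.599]
force: [-0.1, -0.7, -0.0]
gripper_width: 0.154
```

```bash
python3 - <<'E'
from h import *
s=st(); d=snap('wrist','w14'); snap('scene','s14');snap('side','i14'); a=cv2.resize(d['frame'][:,:,::-1],(512,384)); b=load('s14')['frame'][140:220,100:200,::-1]
c=np.zeros((470,800,3),np.uint8); c[:384,:512]=a; c[:230,512:]=cv2.resize(b,(288,230)); c[235:465,512:]=cv2.resize(load('i14')['frame'][120:200,170:270,::-1],(288,230)); cv2.imwrite('pics/m14.png',c)
E
```

```text
t 25.35 p [0.4802 0.3124 0.1076] rot [-1.487 -0.599  0.599] F [-0.1 -0.7 -0. ] g 0.154 q [-0.87  0.49  0.24  1.93 -0.17  0.74  0.23]
```

View pics/m14.png

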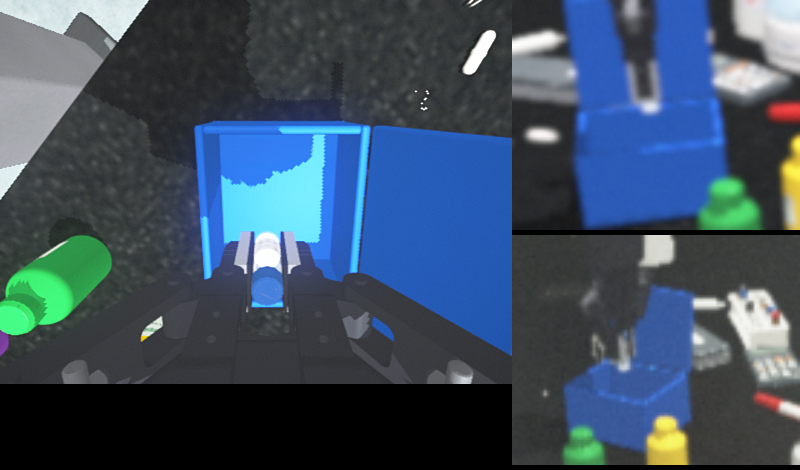

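Request:
play_rows(deltas=[[5,3,20,0,0,0,0],[5,0,20,0,0,0,0],[5,0,20,0,0,0,0],[5,0,12,0,0,0,0],[5,0,3,0,0,0,0],[5,0,0,0,0,0,0]])

```text
time: 26.1
position: [0.4819, 0.3154, 0.0324]
tool_rot: [-1.486, -0.6, 0.601]
force: [-0.9, -1.4, -0.3]
gripper_width: 0.157
```

Request:
play_rows(deltas=[[5,0,1,0,0,0,0],[5,0,1,0,0,0,0]])

```text
time: 26.3
position: [0.4827, 0.3161, 0.0312]
tool_rot: [-1.486, -0.602, 0.599]
force: [-1.1, -1.2, 0.9]
gripper_width: 0.153
```

Request:
play_rows(deltas=[[5,0,1,0,0,0,0],[5,0,0,0,0,0,0]])

```text
time: 26.5
position: [0.4827, 0.3161, 0.0308]
tool_rot: [-1.485, -0.601, 0.599]
force: [-3.8, -3.5, 10.0]
gripper_width: 0.155
```

Request:
play_rows(deltas=[[19,0,0,0,0,0,0],[23,0,0,0,0,0,0],[28,0,0,0,0,0,0],[28,0,-5,0,0,0,0],[28,0,-20,0,0,0,0],[28,0,-40,0,0,0,0],[28,0,-50,0,0,0,0],[28,0,-50,0,0,0,0],[28,0,-30,0,0,0,0],[28,0,0,0,0,0,0]])

```text
time: 27.5
position: [0.4841, 0.3169, 0.2293]
tool_rot: [-1.483, -0.606, 0.594]
force: [-0.4, 0.6, 0.0]
gripper_width: 0.281
```

```bash
python3 - <<'E'
from h import *
s=st(); d=snap('wrist','w15'); snap('scene','s15');snap('side','i15')
f=cv2.cvtColor(d['frame'],cv2.COLOR_RGB2HSV); print('vial cap pred',px(d,[.4827,.3161,.053]),'base',px(d,[.4827,.3161,.005]))
g=d['frame'].astype(int); u,v=px(d,[.4827,.3161,.053]).astype(int)
# white-ish vial body pixels (low saturation) within the box
m=((f[:,:,1]<90)&(f[:,:,2]>120)).astype(np.uint8); m[:v-50]=0; m[v+60:]=0; m[:,:u-50]=0; m[:,u+50:]=0
n,l,q,c=cv2.connectedComponentsWithStats(m)
for i in range(1,n):
    if q[i,4]>15: print(q[i],c[i].round(1))
crop=d['frame'][max(0,v-90):v+90,u-120:u+120,::-1]; a=cv2.resize(crop,(480,360))
c=np.zeros((470,800,3),np.uint8); c[:360,:480]=a; c[:230,512:]=cv2.resize(load('s15')['frame'][140:220,100:200,::-1],(288,230)); c[235:465,512:]=cv2.resize(load('i15')['frame'][120:200,170:270,::-1],(288,230)); cv2.imwrite('pics/m15.png',c)
E
```

```text
t 27.5 p [0.4841 0.3169 0.2293] rot [-1.483 -0.606  0.594] F [-0.4  0.6  0. ] g 0.281 q [-0.91  0.34  0.29  1.83 -0.11  0.98  0.19]
vial cap pred [263.3 178.6] base [263.4 169.6]
[258 166  13   9  80] [263.8 170.1]
[228 232  13   6  64] [234.5 234.6]
[294 232  12   6  65] [299.3 234.6]
```

```bash
python3 - <<'E'
from h import *
plan([.5634,.3946,.235],np.deg2rad(-46.3),12,55)
E
```

```text
[55, 10, -1, 0, 0.0, 0.131, -0.0], [55, 9, -1, 1, 0.0, 0.131, -0.0], [55, 9, -1, 3, 0.0, 0.131, -0.0], [55, 9, -1, 3, 0.0, 0.131, -0.0], [55, 8, -1, 5, 0.0, 0.131, -0.0], [55, 8, -1, 6, 0.0, 0.131, -0.0], [55, 6, -1, 7, 0.0, 0.131, -0.0], [55, 6, -1, 7, 0.0, 0.131, -0.0], [55, 5, -1, 8, 0.0, 0.131, -0.0], [55, 4, -1, 9, 0.0, 0.131, -0.0]
[55, 2, -1, 9, 0.0, 0.131, -0.0], [55, 1, -1, 10, 0.0, 0.131, -0.0], 
end [0.563 0.395 0.235] res rot [ 0.002  0.004 -0.   ]
```

Request:
play_rows(deltas=[[55,10,-1,0,0,0.131,0],[55,9,-1,1,0,0.131,0],[55,9,-1,3,0,0.131,0],[55,9,-1,3,0,0.131,0],[55,8,-1,5,0,0.131,0],[55,8,-1,6,0,0.131,0],[55,6,-1,7,0,0.131,0],[55,6,-1,7,0,0.131,0],[55,5,-1,8,0,0.131,0],[55,4,-1,9,0,0.131,0]])

```text
time: 28.65
position: [0.5501, 0.3809, 0.2319]
tool_rot: [-1.532, 0.431, -0.428]
force: [-0.0, -0.3, -0.7]
gripper_width: 0.552
```

Request:
play_rows(deltas=[[55,2,-1,9,0,0.131,0],[55,1,-1,10,0,0.135,0],[55,0,0,0,0,0,0],[55,0,0,0,0,0,0],[55,0,0,0,0,0,0]])

```text
time: 29.15
position: [0.5636, 0.3944, 0.2353]
tool_rot: [-1.479, 0.631, -0.629]
force: [-0.1, 0.3, -0.6]
gripper_width: 0.547
```

```bash
python3 - <<'E'
from h import *
st();plan([.5634,.3946,.1215],np.deg2rad(-46.3),4,55)
E
```

```text
t 29.15 p [0.5636 0.3944 0.2353] rot [-1.479  0.631 -0.629] F [-0.1  0.3 -0.6] g 0.547 q [-1.12  0.57  0.62  1.56 -0.36  1.13 -1.22]
[55, 0, 28, 0, 0.0, 0.001, -0.0], [55, 0, 29, 0, 0.0, 0.001, -0.0], [55, 0, 28, 0, 0.0, 0.001, -0.0], [55, 0, 29, 0, 0.0, 0.001, -0.0], 
end [0.563 0.394 0.121] res rot [ 0.002 -0.002 -0.   ]
```

Request:
play_rows(deltas=[[55,0,28,0,0,0,0],[55,0,29,0,0,0,0],[55,0,28,0,0,0,0],[55,0,29,0,0,0,0],[55,0,0,0,0,0,0],[10,0,0,0,0,0,0],[10,0,0,0,0,0,0],[10,0,0,0,0,0,0],[10,0,0,0,0,0,0]])

```text
time: 30.05
position: [0.5645, 0.3956, 0.1236]
tool_rot: [-1.475, 0.63, -0.631]
force: [-0.6, -0.0, 1.8]
gripper_width: 0.295
```

Request:
play_rows(deltas=[[10,0,-6,-6,0,0,0],[10,0,-4,-7,0,0,0],[10,0,-4,-8,0,0,0],[10,0,-3,-8,0,0,0],[10,0,-3,-8,0,0,0],[10,0,-1,-8,0,0,0],[10,0,0,0,0,0,0]])

```text
time: 30.75
position: [0.5351, 0.3673, 0.1483]
tool_rot: [-1.465, 0.626, -0.634]
force: [3.4, 5.6, 11.0]
gripper_width: 0.299
```

Request:
play_rows(deltas=[[10,0,0,0,0,0,0],[10,0,0,0,0,0,0]])

```text
time: 30.95
position: [0.5354, 0.3675, 0.1481]
tool_rot: [-1.465, 0.626, -0.634]
force: [3.2, 4.9, 12.4]
gripper_width: 0.299
```

```bash
python3 - <<'E'
import numpy as np
th=np.linspace(1.23,-.03,13); f=np.arctan2(43,-70)-th; P=82.2*np.c_[np.cos(f),np.sin(f)]; x=P[0].copy(); 
for p,t in zip(P[1:],th[1:]):
    s=(p-x).round(); x+=s; print([10,0,int(-s[1]),int(s[0]),0,0,0],end=', ')
E
```

```text
[10, 0, -1, -9, 0, 0, 0], [10, 0, -1, -8, 0, 0, 0], [10, 0, 1, -9, 0, 0, 0], [10, 0, 1, -8, 0, 0, 0], [10, 0, 2, -9, 0, 0, 0], [10, 0, 3, -8, 0, 0, 0], [10, 0, 4, -7, 0, 0, 0], [10, 0, 5, -8, 0, 0, 0], [10, 0, 5, -6, 0, 0, 0], [10, 0, 7, -6, 0, 0, 0], [10, 0, 6, -6, 0, 0, 0], [10, 0, 7, -4, 0, 0, 0],
```

Request:
play_rows(deltas=[[10,0,-5,4,0,0,0],[10,0,0,0,0,0,0],[10,0,0,0,0,0,0]])

```text
time: 31.25
position: [0.5348, 0.367, 0.1487]
tool_rot: [-1.476, 0.631, -0.632]
force: [1.0, 1.1, 0.3]
gripper_width: 0.296
```

Forces relieved; continue the arc.

Request:
play_rows(deltas=[[10,0,-1,-9,0,0,0],[10,0,-1,-8,0,0,0],[10,0,1,-9,0,0,0],[10,0,1,-8,0,0,0],[10,0,0,0,0,0,0]])

```text
time: 31.75
position: [0.5114, 0.3445, 0.151]
tool_rot: [-1.471, 0.63, -0.633]
force: [-0.6, 1.5, 12.4]
gripper_width: 0.294
```

Request:
play_rows(deltas=[[10,0,0,-9,0,0,0],[10,0,2,-8,0,0,0],[10,0,4,-7,0,0,0],[10,0,5,-8,0,0,0],[10,0,0,0,0,0,0]])

```text
time: 32.25
position: [0.4858, 0.3198, 0.1383]
tool_rot: [-1.478, 0.634, -0.631]
force: [-5.1, -3.2, 13.9]
gripper_width: 0.298
```

```bash
cat > lid.py <<'E'
from h import *
import itertools,sys
a=np.deg2rad(43.7); bx=np.array([np.cos(a),np.sin(a),0]); by=np.array([-np.sin(a),np.cos(a),0]); H=np.array([.523,.3525,.0655])
def hull(d,pts,m): cv2.fillConvexPoly(m,cv2.convexHull(np.array([px(d,p) for p in pts],np.float32)).astype(np.int32),1)
def lid(tag):
    for cam in('scene','side'):
        d=snap(cam,cam+tag); f=cv2.cvtColor(d['frame'],cv2.COLOR_RGB2HSV); b=cv2.inRange(f,(108,130,40),(125,255,255))>0; out=[]
        for th in np.arange(-.1,2.05,.05):
            m=np.zeros(b.shape,np.uint8)
            hull(d,[H+bx*x+by*y+np.array([0,0,z]) for x,y,z in itertools.product((-.1,0),(-.06,.06),(-.0655,0))],m)
            c,s=np.cos(th),np.sin(th)
            hull(d,[H+bx*(x*c+z*s)+by*y+np.array([0,0,-x*s+z*c]) for x,y,z in itertools.product((-.1,0),(-.06,.06),(0,.008))],m)
            ys,xs=np.nonzero(m); R_=np.zeros_like(b); u,v=px(d,H).astype(int); R_[max(0,v-60):v+50,max(0,u-60):u+50]=1
            out.append(((b&R_&(m>0)).sum()/((b&R_)|(m>0)).sum(),round(th,2)))
        print(cam,[(round(i,3),t) for i,t in sorted(out)[::-1][:4]])
if __name__=='__main__': st(); lid(sys.argv[1])
E
python3 lid.py A; python3 - <<'E'
from h import *
import lid as L
# validate on known earlier frames: s8 (~0.1) and s10 (~1.75)
for t in('8','10'):
    import types
    L.snap=lambda cam,name,t=t: load(('s' if cam=='scene' else 'i')+t); L.lid('x')
E
```

```text
t 32.25 p [0.4858 0.3198 0.1383] rot [-1.478  0.634 -0.631] F [-5.1 -3.2 13.9] g 0.298 q [-1.14  0.51  0.6   1.91 -0.38  0.84 -1.15]
scene [(np.float64(0.896), np.float64(0.45)), (np.float64(0.863), np.float64(0.5)), (np.float64(0.858), np.float64(0.4)), (np.float64(0.852), np.float64(0.2))]
side [(np.float64(0.82), np.float64(0.45)), (np.float64(0.819), np.float64(0.5)), (np.float64(0.805), np.float64(0.4)), (np.float64(0.804), np.float64(-0.1))]
scene [(np.float64(0.862), np.float64(0.15)), (np.float64(0.862), np.float64(0.1)), (np.float64(0.86), np.float64(0.05)), (np.float64(0.859), np.float64(0.2))]
side [(np.float64(0.823), np.float64(0.15)), (np.float64(0.819), np.float64(0.1)), (np.float64(0.809), np.float64(0.05)), (np.float64(0.808), np.float64(0.2))]
scene [(np.float64(0.921), np.float64(1.7)), (np.float64(0.921), np.float64(1.65)), (np.float64(0.917), np.float64(1.95)), (np.float64(0.917), np.float64(1.9))]
side [(np.float64(0.879), np.float64(1.7)), (np.float64(0.877), np.float64(1.75)), (np.float64(0.871), np.float64(1.65)), (np.float64(0.866), np.float64(1.8))]
```

Request:
play_rows(deltas=[[10,0,0,-5,0,0,0],[10,0,5,-5,0,0,0],[10,0,6,-6,0,0,0],[10,0,0,0,0,0,0]])

```text
time: 32.75
position: [0.4744, 0.3089, 0.1261]
tool_rot: [-1.478, 0.633, -0.632]
force: [-0.4, -1.4, 3.7]
gripper_width: 0.296
```

Request:
play_rows(deltas=[[10,0,5,-4,0,0,0],[10,0,5,-4,0,0,0],[10,0,4,-3,0,0,0],[10,0,0,0,0,0,0]])

```text
time: 33.15
position: [0.4663, 0.3011, 0.1119]
tool_rot: [-1.479, 0.633, -0.631]
force: [-1.0, -3.0, 4.4]
gripper_width: 0.293
```

```bash
python3 lid.py B
```

```text
t 33.15 p [0.4663 0.3011 0.1119] rot [-1.479  0.633 -0.631] F [-1.  -3.   4.4] g 0.293 q [-1.13  0.51  0.58  1.99 -0.4   0.76 -1.12]
scene [(np.float64(0.84), np.float64(0.1)), (np.float64(0.84), np.float64(0.15)), (np.float64(0.839), np.float64(0.05)), (np.float64(0.834), np.float64(0.0))]
side [(np.float64(0.799), np.float64(0.0)), (np.float64(0.796), np.float64(0.05)), (np.float64(0.795), np.float64(-0.05)), (np.float64(0.784), np.float64(0.1))]
```

Request:
play_rows(deltas=[[10,0,2,-1,0,0,0],[10,0,2,0,0,0,0],[10,0,0,0,0,0,0]])

```text
time: 33.55
position: [0.4657, 0.3004, 0.11]
tool_rot: [-1.479, 0.635, -0.63]
force: [-10.6, -8.9, 28.2]
gripper_width: 0.291
```

Request:
play_rows(deltas=[[10,0,2,0,0,0,0],[10,0,0,0,0,0,0]])

```text
time: 33.75
position: [0.4658, 0.3005, 0.1096]
tool_rot: [-1.478, 0.636, -0.629]
force: [-16.3, -11.7, 46.6]
gripper_width: 0.296
```

Request:
play_rows(deltas=[[10,0,-3,0,0,0,0],[10,0,0,0,0,0,0],[55,0,0,0,0,0,0],[55,0,0,0,0,0,0],[55,0,0,0,0,0,0],[55,0,-10,0,0,0,0],[55,0,-40,0,0,0,0],[55,0,-45,0,0,0,0],[55,0,-45,0,0,0,0],[55,0,0,0,0,0,0]])

```text
time: 34.75
position: [0.4699, 0.3034, 0.2557]
tool_rot: [-1.467, 0.628, -0.635]
force: [0.3, 0.0, 0.2]
gripper_width: 0.548
```

```bash
python3 lid.py C; python3 - <<'E'
from h import *
d=snap('wrist','w16'); a=d['frame'][:,:,::-1]; A,B=load('sceneC'),load('sideC')
c=np.zeros((580,800,3),np.uint8); c[:288,:384]=cv2.resize(a[60:300,100:420],(384,288)); c[:288,400:]=cv2.resize(A['frame'][150:240,95:220,::-1],(400,288))
c[292:580,:400]=cv2.resize(A['frame'][165:265,270:410,::-1],(400,288)); c[292:580,404:800]=cv2.resize(B['frame'][140:290,170:350,::-1],(396,288)); cv2.imwrite('pics/m16.png',c)
E
```

```text
t 34.75 p [0.4699 0.3034 0.2557] rot [-1.467  0.628 -0.635] F [0.3 0.  0.2] g 0.548 q [-1.25  0.32  0.7   1.87 -0.24  1.03 -1.25]
scene [(np.float64(0.846), np.float64(0.1)), (np.float64(0.846), np.float64(0.15)), (np.float64(0.844), np.float64(0.05)), (np.float64(0.84), np.float64(0.0))]
side [(np.float64(0.807), np.float64(0.0)), (np.float64(0.806), np.float64(0.05)), (np.float64(0.802), np.float64(-0.05)), (np.float64(0.793), np.float64(0.1))]
```

View pics/m16.png

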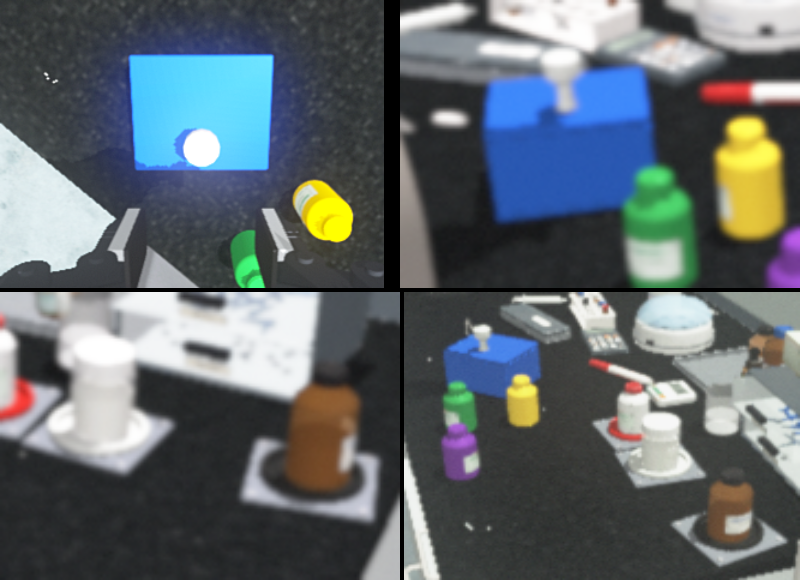

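Everything looks right; I'll verify the lid by pressing lightly on the knob top with shut fingers.

Request:
play_rows(deltas=[[0,0,0,2,0,0,0],[0,0,20,0,0,0,0],[0,0,30,0,0,0,0],[0,0,30,0,0,0,0],[0,0,20,0,0,0,0],[0,0,12,0,0,0,0],[0,0,0,0,0,0,0],[0,0,0,0,0,0,0]])

```text
time: 35.7
position: [0.4683, 0.3032, 0.1374]
tool_rot: [-1.477, 0.632, -0.632]
force: [-0.1, -0.6, 0.7]
gripper_width: 0.002
```

Request:
play_rows(deltas=[[0,0,3,0,0,0,0],[0,0,3,0,0,0,0],[0,0,2,0,0,0,0],[0,0,0,0,0,0,0]])

```text
time: 36.1
position: [0.4683, 0.3037, 0.1305]
tool_rot: [-1.476, 0.632, -0.631]
force: [-3.0, -2.0, 10.2]
gripper_width: -0.0
```

Request:
play_rows(deltas=[[0,0,2,0,0,0,0],[0,0,2,0,0,0,0],[0,0,0,0,0,0,0]])

```text
time: 36.4
position: [0.4684, 0.3036, 0.13]
tool_rot: [-1.474, 0.634, -0.629]
force: [-15.5, -7.0, 48.4]
gripper_width: -0.002
```

Contact was rigid with the tips at 0.116 m, the knob-top height with the lid shut. Backing off and handing in.

Request:
play_rows(deltas=[[0,0,-8,0,0,0,0],[0,0,-30,0,0,0,0],[0,0,-45,0,0,0,0],[0,0,-45,0,0,0,0],[0,0,0,0,0,0,0],[0,0,0,0,0,0,0]])

```text
time: 37.0
position: [0.4683, 0.3038, 0.2543]
tool_rot: [-1.474, 0.631, -0.631]
force: [-1.3, -0.0, -0.4]
gripper_width: -0.001
```

```bash
python3 - <<'E'
from h import *
st(); print(ctrl.finish_job())
E
```

```text
t 37.0 p [0.4683 0.3038 0.2543] rot [-1.474  0.631 -0.631] F [-1.3 -0.  -0.4] g -0.001 q [-1.25  0.32  0.71  1.87 -0.25  1.04 -1.25]
the job is handed in; nothing more can be done
None
```

The job is handed in at 37 s. The red-capped bottle, black-capped bottle and white-capped jar stand in their rings, the vial is in the box, and the lid is shut.

- **Rings:** the last pictures show all three upright inside their rings, and each touched down at the height of the ring's floor. The black bottle sits a little off centre.
- **Bystanders:** the beaker and the green, purple and yellow look-alikes stand where they did.
- **Vial:** after release, the wrist image fitted a vial standing upright in the box. That was a blob measurement rather than a viewed picture, and I did not look inside again after closing the lid.
- **Lid:** the camera fits disagreed slightly, at about 0.1 rad (scene) and 0.0 rad (side). Pressing the knob's top then met rigid contact with the fingertips at 0.116 m, its height with the lid fully shut.
- **Forces:** while closing, the knob slipped in the grip, so I re-zeroed the arc twice at about 12 N. The highest reading was about 50 N, from the fingertips pressing the shut lid. That is under the 120 N wrist limit. The 40 N limit covers only the arm and gripper body, which I did not see touch anything.

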